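# Close and pin the sensor housings

## Task

First switch the supply off by pulling its lever over towards the robot. Then close the sensor housings: set every loose cover down flush on the housing of the same shape, tab over tab, and drop one lock pin from the rack fully home through both tabs of each covered housing (a housing whose cover is not on the table needs nothing). When all are covered and pinned, push the supply lever back on and leave the other things on the bench where they are.

Things in the scene. Friction and masses are not known exactly. Their poses are not given: they have to be found in the camera images.
- housing_round: Green painted sensor housing bolted to the table, open-topped, round, diameter 94 mm, 40 mm high (round, inner radius 42 mm, walls 5 mm), z up; origin at the centre of its underside. A 34 x 34 x 12 mm tab level with its rim stands out towards its own +y, with a vertical 14 mm through hole.
- housing_round_hole (a point): Centre of the mouth of the hole in the round housing's tab, at rim height (40 mm), 60 mm from the housing's axis along its +y.
- cover_round: Loose aluminium cover, round, diameter 94 mm, 8 mm plate over a spigot (radius 39.5 mm, 8 mm deep) that drops into the round housing; origin: centre of the spigot's underside. 34 x 34 mm tab towards its +y with a 14 mm hole. Black round knob, diameter 24 mm, mid-top, z 16 to 44 mm. Seated: origin 32 mm above the housing's, axes alike. May be absent.
- cover_round_hole (a point): Centre of the hole in the round cover's tab, at the top face of the plate (z = 16 mm of the cover), 60 mm from the cover's axis along its +y.
- housing_square: Green painted sensor housing bolted to the table, open-topped, square, 90 x 90 mm, 40 mm high (square, inside 80 x 80 mm, walls 5 mm), z up; origin at the centre of its underside. A 34 x 34 x 12 mm tab level with its rim stands out towards its own +y, with a vertical 14 mm through hole.
- housing_square_hole (a point): Centre of the mouth of the hole in the square housing's tab, at rim height (40 mm), 62 mm from the housing's axis along its +y.
- cover_square: Loose aluminium cover, square, 90 x 90 mm, 8 mm plate over a spigot (76 x 76 mm, 8 mm deep) that drops into the square housing; origin: centre of the spigot's underside. 34 x 34 mm tab towards its +y with a 14 mm hole. Black round knob, diameter 24 mm, mid-top, z 16 to 44 mm. Seated: origin 32 mm above the housing's, axes alike. May be absent.
- cover_square_hole (a point): Centre of the hole in the square cover's tab, at the top face of the plate (z = 16 mm of the cover), 62 mm from the cover's axis along its +y.
- housing_oblong: Green painted sensor housing bolted to the table, open-topped, oblong, 116 along x by 72 along y mm, 40 mm high (oblong, inside 106 x 62 mm, walls 5 mm), z up; origin at the centre of its underside. A 34 x 34 x 12 mm tab level with its rim stands out towards its own +y, with a vertical 14 mm through hole.
- housing_oblong_hole (a point): Centre of the mouth of the hole in the oblong housing's tab, at rim height (40 mm), 53 mm from the housing's axis along its +y.
- cover_oblong: Loose aluminium cover, oblong, 116 along x by 72 along y mm, 8 mm plate over a spigot (102 x 58 mm, 8 mm deep) that drops into the oblong housing; origin: centre of the spigot's underside. 34 x 34 mm tab towards its +y with a 14 mm hole. Black round knob, diameter 24 mm, mid-top, z 16 to 44 mm. Seated: origin 32 mm above the housing's, axes alike. May be absent.
- cover_oblong_hole (a point): Centre of the hole in the oblong cover's tab, at the top face of the plate (z = 16 mm of the cover), 53 mm from the cover's axis along its +y.
- pin1: Loose steel lock pin, 62 mm long, upright at the start in a fixed wooden block 42 mm high (three square holes 45 mm apart along the pins' x, head resting on its top): shank diameter 10 mm, 34 mm long with a tapered tip, below a round head of diameter 24 mm, 28 mm tall. Origin at the tip, z up towards the head; any pin fits any housing. The head rests on the cover's tab when the pin is fully home.
- pin2: Loose steel lock pin, 62 mm long, upright at the start in a fixed wooden block 42 mm high (three square holes 45 mm apart along the pins' x, head resting on its top): shank diameter 10 mm, 34 mm long with a tapered tip, below a round head of diameter 24 mm, 28 mm tall. Origin at the tip, z up towards the head; any pin fits any housing. The head rests on the cover's tab when the pin is fully home.
- pin3: Loose steel lock pin, 62 mm long, upright at the start in a fixed wooden block 42 mm high (three square holes 45 mm apart along the pins' x, head resting on its top): shank diameter 10 mm, 34 mm long with a tapered tip, below a round head of diameter 24 mm, 28 mm tall. Origin at the tip, z up towards the head; any pin fits any housing. The head rests on the cover's tab when the pin is fully home.
- supply (a joint): Supply switch lever: 0 rad = fully off, leaning towards the switch's own -x (towards the robot); 1.0 rad = fully on, leaning to +x (away from the robot). Stays where it is left. Pivot 22 mm above the table, in a fixed grey block 70 x 50 x 25 mm.
- supply_tip (a point): Centre of the black ball (diameter 26 mm) at the end of the supply lever, 85 mm from its pivot; its y axis is the pivot's axis, so the lever swings in the vertical plane across that axis, and its tip moves about 80 mm towards +x (within 15 degrees) from off to on.
- jar: Small closed jar, diameter 48, height 75 mm; a bystander, leave it where it is.
- can: Small can, diameter 48, height 85 mm; a bystander, leave it where it is.
- spool: Small wooden spool standing, diameter 44, height 36 mm; a bystander, leave it where it is.
- weight: Brass weight, diameter 40, height 57 mm; a bystander, leave it where it is.

How it is judged:
By the outcome, as a careful person would: the job done as asked, in the order asked, and still so for the second after the job is handed in, with the robot touching nothing.
Of cover_round, cover_square, cover_oblong only 2 to 3 are there at a start; the rules pass over those that are not, and their reading is None.
At some moment in a run one of cover_round, cover_square, cover_oblong may be knocked a few centimetres aside while the robot is not near it.
It also fails if it takes over 210 s, if anything falls off the work surface, if the arm or the gripper's body presses on something with over 40 N, if the wrist force passes 120 N, or if a joint passes its speed limit or range.

## Robot

A 7-joint arm with a two-finger parallel gripper is mounted at the origin on the work surface. World frame = base frame: x ahead of the robot, y to its left, z up, the work surface at z = 0. Lengths are in m, angles in rad, forces in N, time in s.
With the tool pointing down it reaches from about 0.425 to 0.925 m from the base axis. Payload 6.8 kg.
Tool frame: the origin (TCP) lies on the front face of the gripper's body, between the roots of the fingers; the fingertips stand 73 mm ahead of it and the grasp point (between the pads) lies 54 mm ahead of it (env.nose_length is the distance from the TCP to the fingertips, in m); z points along the fingers, y is the line along which they close (so a half turn about z gives the same grasp; the last joint's range is limited). The gripper opens to 85 mm and grips with 20 to 120 N. Pads are 22 mm wide; open, the fingers measure 114 mm over their backs; the gripper's body (76 mm by 85 mm) begins 54 mm behind the grasp point. The pads swing forward as they close: fully open they stand 13 mm farther back than shut.
Start: joints at [1.095, 0.477, 0.022, 1.555, -0.011, 1.109, -0.083], TCP at [0.243, -0.63, 0.304] pointing down, gripper open.
Joint ranges: [-2.96, 2.96], [-0.34, 2.1], [-1.41, 1.46], [0.24, 2.44], [-1.37, 4.51], [0.17, 1.92], [-2.96, 2.96]. Speed limits (rad/s): [2.39, 2.39, 3.14, 3.14, 3.14, 3.14, 3.14].

## Interface

Orientations are given as a unit quaternion [w, x, y, z].
In Python, from cell import env, kin, camera, calibration, job gives the robot as it stands. The module is installed in compiled form; this text tells all that it offers. Calls block until the motion is done:
- env.reach(position, orientation): joint-space move of the TCP to a pose.
- env.movel(position, velocity=0.15, rot=None, stop_force=None): straight line of the TCP; rot=None keeps the orientation; velocity is the mean speed in m/s. With stop_force (N) it stops when the force on the tool has changed by that much, and returns True; else False.
- env.goto_joints(angles): joint-space move.
- env.grip(opening, f_grip=None): finger opening in m; f_grip is the grip in N (None keeps the last); returns when the fingers have stopped.
- env.dwell(seconds).
- kin.inverse_kinematics(position, orientation): joint angles nearest the present ones, or None.
- env.get_state(): the state.
- camera(name): name is "scene" or "top"; returns (picture, depth): 400x640x3 uint8, blue, green, red; 400x640 float32, m along the optical axis (not along the pixel's ray), 0 where there is no reading.
- calibration(name): a dict with "fx", "fy", "cx", "cy" (pixels), "rvec" (rotation vector, rad) and "tvec" (3), from world to camera coordinates, as OpenCV has them. Camera axes: x right, y down, z forward; pixel columns grow to the right and rows downward; lengths in m; the calibration is good to about 2 mm. A picture is of the moment at which its call begins. calibration takes no time and is no camera call.
A pose or a line that the arm cannot do raises env.PlanningError and nothing moves.
- job.job_done(): hands the job in; it is judged then, once.
The state is a dict: "time": time; "qpos": joint angles; "joint_velocities": joint speeds; "joint_torque": joint torques, N m; "tcp_pos": TCP position; "orientation": TCP orientation; "force": force on the tool from outside, world axes, zero at the start; "torque": the same for the moment, N m; "opening": finger opening in m; "gripper_force": force on a finger pad.
Only numpy, scipy, OpenCV 4.12 (cv2) and the standard library are available. Lean on these libraries where they do the work, as an engineer would, in place of code of your own. Each camera call takes 0.05 s, during which the arm holds its last target. There are 200 camera calls.

## Working session

There is one attempt and no reset: what is moved stays moved. The work goes in short steps, each a Python script; the robot and the scene stay as the last script left them, time stands still between calls to the robot, and variables do not carry over. Pictures are saved under pics/ and viewed, at most 14 in all, crops included, and the job is handed in when it is done.

```bash
mkdir -p pics
python3 - <<'E'
from cell import env,kin,camera,calibration,job
import cv2,numpy as np
for n in("top","scene"):
    p,d=camera(n); cv2.imwrite(f"pics/{n}0.png",p); np.save(f"{n}0.npy",d)
    c=calibration(n); print(n,c); R=cv2.Rodrigues(np.array(c["rvec"],float))[0]; print("pos",-R.T@np.array(c["tvec"]).ravel(), (d>0).mean())
s=env.get_state(); print(s["time"],s["tcp_pos"],s["orientation"],s["opening"],s["force"])
E
```

```text
top {'fx': 411.74419776245975, 'fy': 411.74419776245975, 'cx': 321.5093644020322, 'cy': 191.40923033233202, 'rvec': array([ 2.16286103, -2.12280469,  0.18913339]), 'tvec': array([-0.00961581,  0.60080706,  1.21497193])}
pos [0.3963054  0.0169056  1.29609977] 0.9962890625
scene {'fx': 449.3836069843467, 'fy': 449.3836069843467, 'cx': 320.6126675473513, 'cy': 198.5460806727725, 'rvec': array([ 2.07225947,  1.53513189, -0.5275883 ]), 'tvec': array([-0.18349038, -0.39596739,  1.53256301])}
pos [ 1.24327168 -0.17040413  0.98206223] 0.9961640625
0.1 [ 0.24256264 -0.62945676  0.30300394] [-8.11099256e-04  9.83133427e-01  1.82887852e-01 -2.03131840e-04] 0.08546222174658728 [-0.52489171 -0.08015123 -0.60416426]
```

View pics/top0.png

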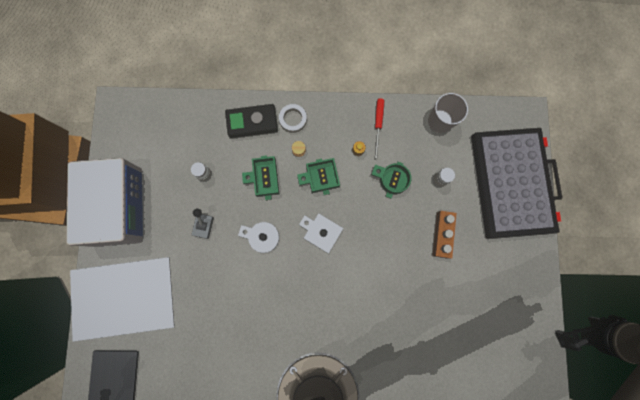

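View pics/scene0.png

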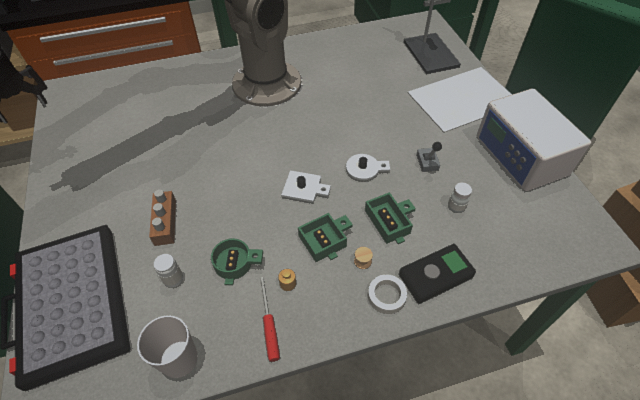

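The top view shows the housings: oblong (265,177), square (322,176) and round (395,179). The loose covers are round (263,237) and square (322,232), and there is no oblong cover. The rack is at (445,234) and the lever at (202,222). I'll zoom in next.

Run:
```python
import cv2
p=cv2.imread("pics/top0.png")[130:270,180:470]
cv2.imwrite("pics/topc.png",cv2.resize(p,(783,378),interpolation=cv2.INTER_CUBIC))
p=cv2.imread("pics/scene0.png")[130:290,140:480]
cv2.imwrite("pics/scenec.png",cv2.resize(p,(782,368),interpolation=cv2.INTER_CUBIC))
```

```text
(no output)
```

View pics/topc.png

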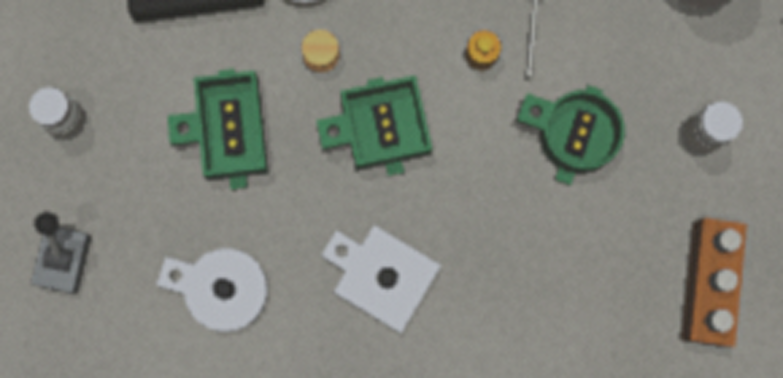

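View pics/scenec.png

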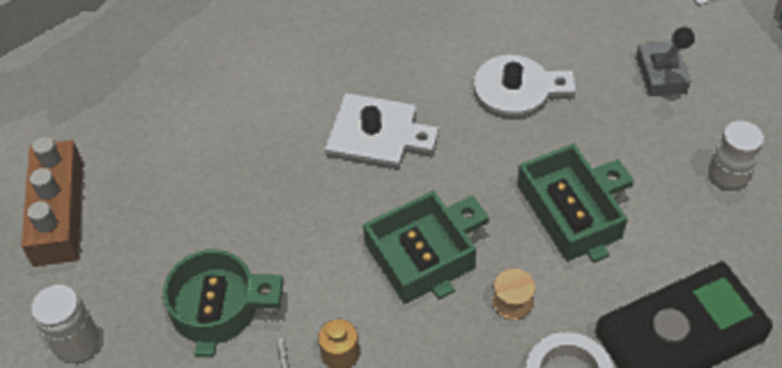

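The zoomed views confirm two covers, round and square. All three housing tabs point left (+y), and the lever is on, with its ball at about (197,213) leaning away from the robot. Next I'll check the depth quality and measure.

```bash
cat > vis.py <<'E'
import cv2,numpy as np
from cell import env,kin,camera,calibration,job
CAL={}
for n in("top","scene"):
    c=calibration(n); R=cv2.Rodrigues(np.array(c["rvec"],float))[0]; t=np.array(c["tvec"],float).ravel()
    CAL[n]=(c,R,t,-R.T@t)
def ray(n,uv):
    c,R,t,C=CAL[n]; uv=np.atleast_2d(uv).astype(float)
    return np.c_[(uv[:,0]-c["cx"])/c["fx"],(uv[:,1]-c["cy"])/c["fy"],np.ones(len(uv))]@R
def onplane(n,uv,z):
    d=ray(n,uv); C=CAL[n][3]; return (C+d*((z-C[2])/d[:,2])[:,None])[:,:2]
def tri(ua,ub):
    "two-view point: top pixel, scene pixel -> point, gap"
    a=ray("top",ua)[0];b=ray("scene",ub)[0];A=CAL["top"][3];B=CAL["scene"][3]
    s=np.linalg.lstsq(np.c_[a,-b],B-A,rcond=None)[0]; p,q=A+a*s[0],B+b*s[1]
    return (p+q)/2,np.linalg.norm(p-q)
def cloud(n,dep):
    v,u=np.mgrid[:400,:640]; d=ray(n,np.c_[u.ravel(),v.ravel()])
    return (CAL[n][3]+d*dep.reshape(-1,1)).reshape(400,640,3)
def look(tag=None):
    o={}
    for n in("top","scene"):
        p,d=camera(n); o[n]=(p,cloud(n,d),cv2.cvtColor(p,cv2.COLOR_BGR2HSV))
        if tag: cv2.imwrite(f"pics/{tag}_{n}.png",p)
    return o
def blobs(m,lo=20,hi=5000):
    k,l,s,c=cv2.connectedComponentsWithStats(m.astype(np.uint8))
    return [(l==i,s[i,4],c[i]) for i in range(1,k) if lo<=s[i,4]<=hi]
E
python3 - <<'E'
from vis import *
for n in("top","scene"):
    p=cv2.imread(f"pics/{n}0.png"); P=cloud(n,np.load(f"{n}0.npy")); h=cv2.cvtColor(p,cv2.COLOR_BGR2HSV)
    Z=P[...,2]; W=(P[...,0]>.35)&(P[...,0]<.9)&(abs(P[...,1])<.5)
    a=W&(abs(Z)<.006)&(h[...,1]<60); print(n,"table z",np.median(Z[a]),Z[a].std())
    g=W&(h[...,0]>50)&(h[...,0]<85)&(h[...,1]>90)
    for m,k,c in blobs(g): print("green",k,c.round(1),np.median(P[m],0).round(3),np.percentile(Z[m],[5,50,80,90,97]).round(4))
    w=W&(h[...,1]<40)&(h[...,2]>150)
    for m,k,c in blobs(w,15): print("white",k,c.round(1),np.median(P[m],0).round(4),np.percentile(Z[m],[5,95]).round(4))
    b=W&(h[...,2]<45)&(Z>.012)
    for m,k,c in blobs(b,10): print("black",k,c.round(1),np.median(P[m],0).round(4),np.percentile(Z[m],[5,95]).round(4))
    r=W&(Z>.055)&(Z<.09)
    for m,k,c in blobs(r,8): print("high",k,c.round(1),np.median(P[m],0).round(4),h[m].mean(0).round())
E
```

```text
top table z -0.00027862169919723456 0.002467026618603639
green 189 [236.3 120.6] [0.826 0.277 0.036] [0.0321 0.036  0.0381 0.0394 0.0408]
green 622 [263.2 176.5] [0.648 0.189 0.007] [0.0013 0.0074 0.0395 0.0413 0.0437]
green 633 [319.6 175.9] [0.654 0.013 0.007] [0.0009 0.0065 0.0392 0.041  0.043 ]
green 433 [391.1 177.8] [ 0.658 -0.217  0.006] [0.0006 0.0056 0.0382 0.0404 0.0425]
white 42 [463.6 109.1] [ 0.8583 -0.4246  0.1183] [-0.0025  0.1212]
white 304 [292.1 116.5] [0.8481 0.1006 0.0243] [0.0167 0.0292]
white 120 [443.6 116.4] [ 0.8646 -0.3951  0.0049] [-0.0006  0.1201]
white 156 [197.2 168.8] [0.6581 0.3785 0.0752] [0.0695 0.0789]
white 170 [447.5 174.3] [ 0.6552 -0.3779  0.0842] [0.0776 0.0879]
white 908 [321.  231.5] [4.824e-01 3.000e-04 1.580e-02] [0.0109 0.02  ]
white 38 [450.2 218.2] [ 0.524  -0.3858  0.069 ] [0.0655 0.0729]
white 776 [260.4 236.2] [0.4648 0.1865 0.016 ] [0.0111 0.0206]
white 41 [448.9 233.3] [ 0.4793 -0.3809  0.069 ] [0.0657 0.0721]
white 41 [447.3 248.3] [ 0.4348 -0.3739  0.069 ] [0.0662 0.0739]
white 159 [163.3 264.6] [0.3696 0.4826 0.0047] [0.     0.00
[... 1871 characters left out ...]
k 11 [440.6 274.5] [0.8521 0.2312 0.0348] [0.0314 0.0377]
black 480 [121.1 324.4] [ 0.7614 -0.4934  0.0346] [0.0147 0.0412]
high 15 [432.5 151.7] [0.5152 0.3596 0.0675] [32.  8. 71.]
high 235 [462.2 190.4] [0.6646 0.3711 0.0734] [ 76.  11. 164.]
high 87 [158.9 194.2] [ 0.4422 -0.3765  0.0682] [ 29.  15. 127.]
high 91 [158.1 207.9] [ 0.4865 -0.3817  0.0685] [ 28.  16. 128.]
high 93 [157.  222.5] [ 0.5305 -0.3883  0.068 ] [ 29.  13. 127.]
high 428 [165.1 265.2] [ 0.6657 -0.3762  0.0832] [ 76.   8. 157.]
high 31 [285.8 272.9] [ 0.7517 -0.1167  0.0565] [ 20. 128. 181.]
high 459 [160.1 337.1] [ 0.8215 -0.4071  0.0731] [ 13.  21. 100.]
high 213 [181.4 359.9] [ 0.892  -0.3607  0.0714] [14. 21. 88.]
```

```bash
cat >> vis.py <<'E'
S=4   # image upsampling
MM=4  # raster px per mm
def frames(n,k):
    ps,ds=zip(*[camera(n) for _ in range(k)])
    ds=np.array(ds); ds[ds==0]=np.nan
    return np.mean(ps,0).astype(np.uint8),np.nan_to_num(np.nanmedian(ds,0) if k<3 else np.nanmean(ds,0))
def shape_on(n,mask,z,kind,tabd):
    "up-sampled mask -> outline cast on plane z -> centre, yaw of +y axis tab, size check"
    cs=max(cv2.findContours(mask.astype(np.uint8),cv2.RETR_EXTERNAL,cv2.CHAIN_APPROX_NONE)[0],key=cv2.contourArea)
    q=onplane(n,(cs[:,0,:]+.5)/S-.5,z)*1000
    o=q.min(0)-10; im=np.zeros(np.ceil((q.max(0)+10-o)[::-1]*MM).astype(int),np.uint8)
    cv2.fillPoly(im,[((q-o)*MM).round().astype(np.int32)],1)
    k=cv2.getStructuringElement(cv2.MORPH_ELLIPSE,(44*MM,44*MM)); body=cv2.morphologyEx(im,cv2.MORPH_OPEN,k)
    rest=cv2.morphologyEx(im-body,cv2.MORPH_OPEN,np.ones((12*MM,12*MM),np.uint8))
    tb=max(blobs(rest,50,10**7),key=lambda b:b[1])
    bc=max(cv2.findContours(body,cv2.RETR_EXTERNAL,cv2.CHAIN_APPROX_NONE)[0],key=cv2.contourArea)[:,0,:].astype(np.float32)
    t=tb[2]; (cx,cy),(w,h),a=cv2.minAreaRect(bc); c=np.array([cx,cy])
    if kind=="round":
        d=t-c; d/=np.linalg.norm(d); p=bc[((bc-c)@d)<0.6*47*MM]
        A=np.c_[2*p,np.ones(len(p))]; s=np.linalg.lstsq(A,(p**2).sum(1),rcond=None)[0]; c=s[:2]; w=h=2*np.sqrt(s[2]+c@c)
    d=t-c; yaw=np.arctan2(d[1],d[0])-np.pi/2
    ty=yaw
    if kind!="round":
        e=np.radians(a); yaw=e+np.round((yaw-e)/(np.pi/2))*np.pi/2
    return (c/MM+o)/1000,yaw,np.array([w,h])/MM,ty,np.linalg.norm(d)/MM
def up(x,i=cv2.INTER_CUBIC): return cv2.resize(x,None,fx=S,fy=S,interpolation=i)
def near(n,P,c,r): return (np.hypot(P[...,0]-c[0],P[...,1]-c[1])<r)
def covers(n,p,P,z=.016):
    h=cv2.cvtColor(p,cv2.COLOR_BGR2HSV)
    H=cv2.cvtColor(up(p),cv2.COLOR_BGR2HSV); m=(H[...,1]<45)&(H[...,2]>138)
    W=up(((P[...,0]>.38)&(P[...,0]<.9)&(abs(P[...,1])<.33)&(abs(P[...,2]-z)<.012)).astype(np.uint8),0)
    W=cv2.dilate(cv2.morphologyEx(W,cv2.MORPH_OPEN,np.ones((9,9))),np.ones((9,9)))>0
    return [b for b in blobs(m&W,400*S*S,1500*S*S)]
def housing(n,p,P,c):
    h=cv2.cvtColor(p,cv2.COLOR_BGR2HSV); g=(h[...,0]>45)&(h[...,0]<90)&(h[...,1]>60)
    Z=np.where(near(n,P,c,.11)&g,P[...,2],0).astype(np.float32)
    return up(Z,cv2.INTER_LINEAR)>.033
E
python3 - <<'E'
from vis import *
O={}
for n in("top","scene"):
    p,d=frames(n,6); P=cloud(n,d); O[n]=(p,P)
    t=abs(P[...,2])<.006; print(n,"noise",P[...,2][t].std())
    for m,k,c in covers(n,p,P):
        for kind in("round","square"):
            c2,y,s,ty,r=shape_on(n,m,.016,kind,60); print(n,"cover",kind,c.round()/S,c2.round(4),"yaw",round(np.degrees(y),1),round(np.degrees(ty),1),s.round(1),r.round(1))
    for kind,c in(("round",(.66,-.21)),("square",(.66,.012))):
        m=housing(n,p,P,c); c2,y,s,ty,r=shape_on(n,m,.04,kind,60); print(n,"housing",kind,c2.round(4),"yaw",round(np.degrees(y),1),round(np.degrees(ty),1),s.round(1),r.round(1))
    H=cv2.cvtColor(p,cv2.COLOR_BGR2HSV)
    L=near(n,P,(.52,.36),.12)|near(n,P,(.6,.4),.08)
    for m,k,c in blobs(L&(H[...,2]<60),8): print(n,"dark",k,c.round(1),np.median(P[m],0).round(4))
    for m,k,c in blobs(near(n,P,(.48,-.38),.1)&(P[...,2]>.064),20):
        # head-top disc
        print(n,"pin",k,c.round(1),onplane(n,c,.07).round(4),P[m][:,2].max().round(4))
E
```

```text
top noise 0.0016688877725013623
top cover round [321.25 231.75] [ 0.4765 -0.007 ] yaw -30.1 -30.1 [100.1 100.1] 70.8
top cover square [321.25 231.75] [ 0.48   -0.0008] yaw -30.1 -30.2 [104.7  92.7] 63.7
top cover round [260.5 236.5] [0.4612 0.1815] yaw -15.2 -15.2 [97.1 97.1] 64.6
top cover square [260.5 236.5] [0.4608 0.1808] yaw 20.6 -15.3 [96.1 95.9] 65.4
top housing round [ 0.6507 -0.2295] yaw -18.9 -18.9 [88.8 88.8] 62.1
top housing square [0.6554 0.0043] yaw 13.1 12.7 [89.3 97.1] 60.1
top dark 46 [197.3 212.6] [0.521  0.3592 0.1112]
top pin 52 [450.1 218.6] [[ 0.5226 -0.3853]] 0.0713
top pin 52 [448.5 233.4] [[ 0.4782 -0.3789]] 0.0708
top pin 53 [447.2 248.4] [[ 0.4337 -0.3736]] 0.0717
scene noise 0.0012270656017238527
scene cover round [365.75 166.  ] [0.4619 0.1772] yaw -15.0 -15.0 [95.7 95.7] 65.3
scene cover square [365.75 166.  ] [0.4614 0.1763] yaw -52.6 -15.3 [95.7 96. ] 66.3
scene cover round [304.   185.75] [ 0.4774 -0.0099] yaw -29.6 -29.6 [99.5 99.5] 68.3
scene cover square [304.   185.75] [ 0.4802 -0.0048] yaw -29.5 -29.6 [102.3  92.7] 62.6Traceback (most recent call last):
  File "<stdin>", line 8, in <module>
  File "vis.py", line 43, in shape_on
    tb=max(blobs(rest,50,10**7),key=lambda b:b[1])
ValueError: max() iterable argument is empty
```

```bash
python3 - <<'E'
s=open('vis.py').read()
s=s.replace('(44*MM,44*MM)','(70*MM,70*MM)')
s=s.replace('''    d=t-c; yaw=np''','''    else:
        e=np.radians(a); d=t-c; th=np.arctan2(d[1],d[0])-np.pi/2; e+=np.round((th-e)/(np.pi/2))*np.pi/2
        X=np.array([np.cos(e),np.sin(e)]);Y=np.array([-X[1],X[0]]); u,v=(bc-c)@X,(bc-c)@Y; i=20*MM
        x0,x1,y0=np.median(u[(u<0)&(abs(v)<i)]),np.median(u[(u>0)&(abs(v)<i)]),np.median(v[(v<0)&(abs(u)<i)])
        w=x1-x0; h=w; c=c+X*(x0+x1)/2+Y*(y0+w/2)
    d=t-c; yaw=np''')
open('vis.py','w').write(s)
E
cat > m.py <<'E'
from vis import *
def hpix(n):
    p,d=frames(n,6); return p,cloud(n,d)
O={n:hpix(n) for n in("top","scene")}
for n,(p,P) in O.items():
    h=cv2.cvtColor(p,cv2.COLOR_BGR2HSV)
    if n=="scene":
        for u,v in((232,248),(265,255),(325,232),(350,222)): print(h[v-1:v+2,u-1:u+2].reshape(-1,3).mean(0),P[v,u])
    for m,k,c in covers(n,p,P):
        kind="round" if c[0]/S<300 and n=="top" or c[0]/S>340 and n=="scene" else "square"
        c2,y,s,ty,r=shape_on(n,m,.016,kind,60); print(n,"cover",kind,c2.round(4),"yaw",round(np.degrees(y),1),round(np.degrees(ty),1),s.round(1),r.round(1))
    H=h
    L=near(n,P,(.52,.36),.12)|near(n,P,(.6,.4),.08)
    for m,k,c in blobs(L&(H[...,2]<60),8): print(n,"dark",k,c.round(1),np.median(P[m],0).round(4))
    for m,k,c in blobs(near(n,P,(.48,-.38),.1)&(P[...,2]>.064),20): print(n,"pin",k,c.round(1),onplane(n,c,.07).round(4))
    for kind,c in(("round",(.66,-.22)),("square",(.66,.01))):
        try: c2,y,s,ty,r=shape_on(n,housing(n,p,P,c),.04,kind,60); print(n,"housing",kind,c2.round(4),"yaw",round(np.degrees(y),1),round(np.degrees(ty),1),s.round(1),r.round(1))
        except Exception as e: print(n,kind,e)
E
python3 m.py
```

```text
top cover square [ 0.477  -0.0061] yaw -31.6 -30.1 [91.3 91.3] 67.2
top cover round [0.4612 0.1812] yaw -15.4 -15.4 [96.2 96.2] 62.8
top dark 47 [197.2 212.6] [0.521  0.3594 0.1105]
top pin 52 [450.1 218.4] [[ 0.523  -0.3854]]
top pin 52 [448.5 233.4] [[ 0.4782 -0.3789]]
top pin 53 [447.2 248.4] [[ 0.4337 -0.3736]]
top housing round [ 0.6507 -0.2292] yaw -19.5 -19.5 [88.7 88.7] 60.1
top housing square [0.6559 0.001 ] yaw 11.7 12.0 [87.6 87.6] 61.1
[70.33333333 75.11111111 93.88888889] [ 0.61654299 -0.22705693  0.00463313]
[ 27.33333333  12.77777778 142.44444444] [ 0.65729365 -0.1515909  -0.0013596 ]
[ 69.77777778  79.         107.44444444] [0.64002925 0.01119384 0.00485659]
[ 64.55555556  65.11111111 117.55555556] [0.65193964 0.07367931 0.04041354]
scene cover round [0.4618 0.1772] yaw -15.2 -15.2 [95.4 95.4] 63.2
scene cover square [ 0.478  -0.0085] yaw -29.7 -30.1 [91.2 91.2] 65.4Traceback (most recent call last):
  File "m.py", line 11, in <module>
    c2,y,s,ty,r=shape_on(n,m,.016,kind,60); print(n,"cover",kind,c2.round(4),"yaw",round(np.degrees(y),1),round(np.degrees(ty),1),s.round(1),r.round(1))
                ~~~~~~~~^^^^^^^^^^^^^^^^^^
  File "vis.py", line 43, in shape_on
    tb=max(blobs(rest,50,10**7),key=lambda b:b[1])
ValueError: max() iterable argument is empty
```

```bash
python3 - <<'E'
s=open('vis.py').read()
a=s.index("    else:\n        e=np.radians(a); d=t-c"); b=s.index("    d=t-c; yaw=np")
s=s[:a]+'''    else:
        e=np.radians(a); d=t-c; th=np.arctan2(d[1],d[0])-np.pi/2; e=th; raw=((q-o)*MM)
        c=c-d/np.linalg.norm(d)*2*MM
        for _ in range(4):
            X=np.array([np.cos(e),np.sin(e)]);Y=np.array([-X[1],X[0]]); u,v=(raw-c)@X,(raw-c)@Y; i=30*MM; r=45*MM; f=8*MM
            L=(abs(u+r)<f)&(abs(v)<i); Rr=(abs(u-r)<f)&(abs(v)<i); B=(abs(v+r)<f)&(abs(u)<i)
            sl=[np.polyfit(v[L],u[L],1),np.polyfit(v[Rr],u[Rr],1),np.polyfit(u[B],v[B],1)]
            e+=np.mean([-sl[0][0],-sl[1][0],sl[2][0]]); x0,x1,y0=[k[1] for k in sl]
            w=x1-x0; h=w; c=c+X*(x0+x1)/2+Y*(y0+w/2)
        a=np.degrees(e)
'''+s[b:]
a=s.index("    Z=np.where(near"); 
s=s[:a].replace("(h[...,1]>60)","(h[...,1]>45)")+'''    m=(near(n,P,c,.11)&g&(P[...,2]>.033)&(P[...,2]<.05)).astype(np.uint8)
    m=cv2.morphologyEx(m,cv2.MORPH_CLOSE,np.ones((3,3)))
    return up(m*255,cv2.INTER_LINEAR)>127
'''
s=s.replace("(P[...,0]<.9)&(abs(P[...,1])<.33)","(P[...,0]<.7)&(abs(P[...,1])<.33)")
open('vis.py','w').write(s)
E
python3 m.py
```

```text
top cover square [ 0.4772 -0.006 ] yaw -30.1 -30.1 [92.1 92.1] 67.2
top cover round [0.4612 0.1813] yaw -15.4 -15.4 [96.3 96.3] 62.6
top dark 46 [197.3 212.6] [0.5211 0.3593 0.1107]
top pin 52 [450.2 218.5] [[ 0.5228 -0.3854]]
top pin 51 [448.5 233.4] [[ 0.478  -0.3791]]
top pin 54 [447.1 248.4] [[ 0.4337 -0.3734]]
top housing round [ 0.6508 -0.2298] yaw -19.3 -19.3 [91.1 91.1] 61.5
top housing square [ 6.567e-01 -2.000e-04] yaw 13.1 13.1 [90.4 90.4] 64.8
[70.44444444 76.55555556 94.44444444] [ 0.61656401 -0.22705503  0.00466591]
[ 27.77777778  13.22222222 142.44444444] [ 6.58217690e-01 -1.51620568e-01  1.91173744e-04]
[ 70.44444444  79.88888889 107.44444444] [0.63948194 0.0113586  0.00397   ]
[ 63.88888889  65.         117.55555556] [0.65177323 0.073748   0.04014855]
scene cover round [0.4619 0.1772] yaw -15.1 -15.1 [95.5 95.5] 63.1
scene cover square [ 0.4778 -0.009 ] yaw -29.9 -29.8 [92.3 92.3] 65.8
scene dark 63 [436.7 146.2] [0.5313 0.3561 0.1068]
scene dark 31 [419.8 161.2] [0.4962 0.3403 0.0127]
scene pin 65 [158.4 193.2] [[ 0.4399 -0.3768]]
scene pin 71 [157.5 207. ] [[ 0.4845 -0.3823]]
scene pin 71 [156.5 221.5] [[ 0.5287 -0.3883]]
scene housing round [ 0.6574 -0.2324] yaw -18.5 -18.5 [92.5 92.5] 61.3
scene housing square [ 0.6619 -0.0029] yaw 13.3 12.7 [91.2 91.2] 64.4
```

```bash
cat > rob.py <<'E'
from vis import *
import math
DOWN=lambda a:[0,math.cos(a/2),math.sin(a/2),0]
def norm(a):
    "half-turn equivalent nearest the start-like wrist"
    return (a+math.pi/2)%math.pi-math.pi/2
def go(x,y,z,a,lin=False,v=.25,sf=None):
    if lin: return env.movel([x,y,z],velocity=v,rot=DOWN(a),stop_force=sf)
    env.reach([x,y,z],DOWN(a))
def st():
    s=env.get_state(); print("t",round(s["time"],1),"tcp",np.round(s["tcp_pos"],4),"F",np.round(s["force"],1),"op",round(s["opening"],4),"q7",round(s["qpos"][6],2)); return s
E
python3 - <<'E'
from rob import *
b,g=tri([197.3,212.6],[436.7,146.2]); print("ball",b,g)
pv=onplane("top",[202.2,228],.025)[0]; print("block",pv)
print(onplane("scene",[140+663/2.3,130+68/2.3],.02))
st()
E
```

```text
ball [0.52315745 0.36272267 0.09684348] 0.0005495475414253491
block [0.48368201 0.36561752]
[[0.50135393 0.36282046]]
t 1.9 tcp [ 0.2427 -0.6299  0.3039] F [-0.   0.2  0.4] op 0.0851 q7 -0.08
```

```bash
python3 - <<'E'
from rob import *
e=math.radians(-8); D=np.array([math.cos(e),math.sin(e)]); b=np.array([.5232,.3627])
env.grip(0.0)
s=b+D*.048
go(*s,.25,e); go(*s,.160,e,True); st()
f=b+D*(.024-.0815-.012)
print(go(*f,.160,e,True,.1,25)); st()
go(*(f+D*.03),.160,e,True); go(*(f+D*.03),.27,e,True); st()
o=look("off")
E
python3 - <<'E'
import cv2,numpy as np
p=cv2.imread("pics/off_scene.png")[90:220,350:540];cv2.imwrite("pics/offc.png",cv2.resize(p,None,fx=3,fy=3))
E
```

```text
t 6.8 tcp [0.5709 0.3563 0.1605] F [-1.   1.2  0.1] op -0.0002 q7 -2.83
True
t 7.7 tcp [0.4757 0.369  0.1608] F [3.2 0.3 0.9] op 0.0002 q7 -2.93
t 8.6 tcp [0.4837 0.3681 0.2704] F [-0.5  0.8  0.8] op -0.0001 q7 -2.82
```

View pics/offc.png

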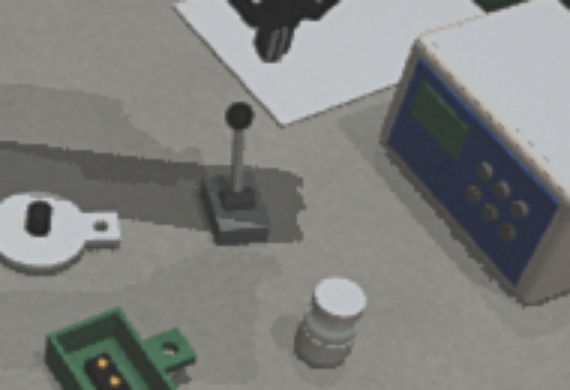

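The ball is now at scene (429.7,128.7) and the lever leans towards the robot. I'll compute its angle and push again if it hasn't reached the end.

Run:
```python
from rob import *
print(onplane("scene",[429.7,128.7],.097),onplane("scene",[436.7,146.2],.097))
e=math.radians(-8); D=np.array([math.cos(e),math.sin(e)]); b=np.array([.5232,.3627])
s=b+D*(-.02); f=b+D*(.024-.0815-.02)
go(*s,.27,e+math.pi); go(*s,.160,e+math.pi,True); st()
print(go(*f,.160,e+math.pi,True,.05,30)); st()
go(*s,.160,e+math.pi,True); go(*s,.27,e+math.pi,True); st()
p,d=camera("scene"); cv2.imwrite("pics/off2_scene.png",p)
H=cv2.cvtColor(p,cv2.COLOR_BGR2HSV)[...,2]; q=H[115:160,415:450]<60
for m,k,c in blobs(q,10): print(k,c+[415,115],onplane("scene",c+[415,115],.097))
```

```text
[[0.45640703 0.37298461]] [[0.52326571 0.36233127]]
t 11.8 tcp [0.5035 0.3663 0.161 ] F [ 0.1  0.8 -0. ] op 0.0002 q7 0.06
True
t 12.5 tcp [0.4753 0.3689 0.1604] F [ 3.1 -0.7  1. ] op -0.0002 q7 -0.0
t 13.4 tcp [0.5024 0.3657 0.2705] F [-0.  -1.1 -1.3] op -0.0001 q7 0.15
55 [429.56363636 128.32727273] [[0.45494491 0.37325301]]
18 [418.16666667 156.05555556] [[0.54139714 0.29999819]]
24 [427.70833333 157.54166667] [[0.55374254 0.32180203]]
```

Run:
```python
from rob import *
p,d=camera("top"); cv2.imwrite("pics/off2_top.png",p); P=cloud("top",d)
H=cv2.cvtColor(p,cv2.COLOR_BGR2HSV)[...,2]
for m,k,c in blobs((H[200:270,170:230]<60),10):
    c=c+[170,200]; print(k,c,P[int(c[1]),int(c[0])]); print(tri(c,[429.56,128.33]))
p=cv2.imread("pics/off2_top.png")[180:270,150:270];cv2.imwrite("pics/off2c.png",cv2.resize(p,None,fx=4,fy=4))
```

```text
(no output)
```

View pics/off2c.png

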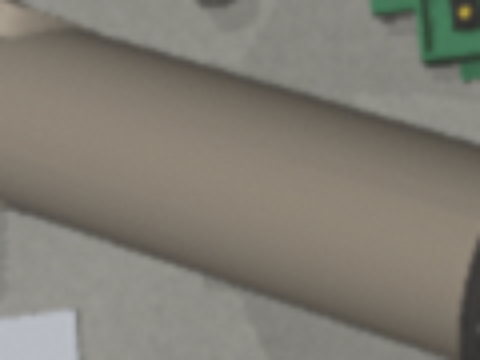

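The arm hides the switch from the top camera. I'll park it aside and triangulate.

Run:
```python
from rob import *
go(.45,-.35,.35,math.pi); s=st(); env.grip(.085)
c={}
for n,(v0,v1,u0,u1) in(("top",(200,250,175,225)),("scene",(110,145,415,450))):
    p,d=camera(n); H=cv2.cvtColor(p,cv2.COLOR_BGR2HSV)[...,2]
    for m,k,q in blobs(H[v0:v1,u0:u1]<60,10): print(n,k,q+[u0,v0]); c.setdefault(n,[]).append((k,q+[u0,v0]))
T=max(c["top"],key=lambda a:a[0])[1];Q=max(c["scene"],key=lambda a:a[0])[1]
for _,a in c["top"]: print(tri(a,Q))
```

```text
t 16.0 tcp [ 0.4506 -0.349   0.3501] F [ 1.1  0.2 -0.3] op -0.0001 q7 1.66
top 46 [191.36956522 237.10869565]
scene 50 [429.42 128.5 ]
(array([0.45190078, 0.37580439, 0.09297172]), np.float64(0.001388836106702645))
```

```bash
cat >> rob.py <<'E'
def pick_a(a,x,y):
    ref=2.2+math.atan2(y,x); return a+round((ref-a)/math.pi)*math.pi
def see_covers(k=3):
    out={}
    for n in("top","scene"):
        p,d=frames(n,k); P=cloud(n,d)
        for m,kk,c in covers(n,p,P):
            for kind in("round","square"):
                try: r=shape_on(n,m,.016,kind,60)
                except Exception as e: continue
                out.setdefault(n,[]).append((kind,r[0].round(4),round(r[1],4),r[2][0].round(1),r[4].round(1)))
    for n in out:
        for r in out[n]: print(n,*r)
    return out
E
python3 - <<'E'
from rob import *
see_covers()
x,y=.4615,.1792; a0=math.radians(-15.2)
a=pick_a(a0,x,y); a2=a-math.pi/2
go(x,y,.20,a); go(x,y,.096,a,True); env.grip(.012,20); s=st(); env.grip(.05)
go(x,y,.130,a,True); go(x,y,.130,a2,True); go(x,y,.096,a2,True,.1); env.grip(.012,20); s2=st(); env.grip(.07); s2=st()
go(x,y,.20,a2,True); go(.45,-.35,.30,pick_a(0,.45,-.35)); st()
see_covers(6)
E
```

```text
top round [ 0.4777 -0.006 ] -0.5195 98.3 67.9
top square [ 0.4776 -0.0055] -0.5329 95.1 67.5
top round [0.461  0.1813] -0.2764 97.2 63.5
top square [0.4613 0.1819] -0.2028 92.4 62.8
scene round [0.4616 0.1771] -0.2688 96.3 64.0
scene square [0.4615 0.1771] -0.219 90.9 64.0
scene round [ 0.4776 -0.0092] -0.5235 97.2 66.4
scene square [ 0.4771 -0.0093] -0.526 93.7 66.7
t 20.3 tcp [0.4618 0.1791 0.0966] F [-0.6 -1.2  5.2] op 0.023 q7 0.09
t 23.6 tcp [0.4619 0.1794 0.0966] F [-0.8 -0.8  5.3] op 0.0233 q7 -1.25
t 24.1 tcp [0.4614 0.1792 0.0959] F [-0.6 -0.3 -0.1] op 0.0702 q7 -1.25
t 26.6 tcp [ 0.4508 -0.3485  0.2998] F [0.7 0.9 0.2] op 0.0699 q7 -1.19
top round [ 0.4776 -0.0062] -0.5202 98.1 68.2
top square [ 0.4776 -0.0056] -0.5309 95.0 67.6
top round [0.4608 0.1825] -0.2708 96.9 64.1
top square [0.4609 0.1828] -0.154 92.1 63.7
scene round [0.4612 0.1787] -0.2761 96.4 65.0
scene square [0.4612 0.1787] -0.2778 90.8 65.0
scene round [ 0.4775 -0.009 ] -0.5258 97.2 66.3
scene square [ 0.4771 -0.0092] -0.527 93.8 66.7
```

```bash
cat > hs.py <<'E'
from rob import *
from scipy.optimize import least_squares
BI={"top":np.array([.0008,-.0032]),"scene":np.array([.0004,.0006])}
for n in("top","scene"):
    p,d=frames(n,8); P=cloud(n,d); cam=CAL[n][3][:2]
    for kind,c0,yaw in(("round",(.655,-.2324),-18.9),("square",(.660,-.0029),13.1)):
        m=housing(n,p,P,c0).astype(np.uint8)
        cs=max(cv2.findContours(m,cv2.RETR_EXTERNAL,cv2.CHAIN_APPROX_NONE)[0],key=cv2.contourArea)
        q=onplane(n,(cs[:,0,:]+.5)/S-.5,.04)+BI[n]
        aw=np.array(c0)-cam; aw/=np.linalg.norm(aw)
        e=math.radians(yaw); X=np.array([math.cos(e),math.sin(e)]);Y=np.array([-X[1],X[0]])
        if kind=="round":
            r=q-c0; k=(r@aw>.0)&(r@Y<.035)&(np.linalg.norm(r,axis=1)<.056)
            f=least_squares(lambda v:np.linalg.norm(q[k]-v,axis=1)-.047,c0,loss="soft_l1",f_scale=.001); print(n,kind,f.x.round(4),k.sum(),np.abs(f.fun).mean().round(5))
        else:
            u,v=(q-c0)@X,(q-c0)@Y
            for nm,A,B,s in(("+u",u,v,1),("-u",u,v,-1),("-v",v,u,-1)):
                k=(abs(A-s*.045)<.008)&(abs(B)<.03); l=np.polyfit(B[k],A[k],1); print(n,kind,nm,"offset mm",((l[1]-s*.045)*1000).round(2),"slope deg",np.degrees(l[0]).round(2))
        # tab: hole and end
        u,v=(q-c0)@X,(q-c0)@Y; end={"round":.077,"square":.079}[kind]
        k=(abs(v-end)<.008)&(abs(u)<.012); print(n,kind,"tab end off mm",((np.median(v[k])-end)*1e3).round(2))
        k=(v>end-.022)&(v<end-.006); print("  tab sides",[(np.median(u[k&(s*u>0)])*1e3).round(2) for s in(-1,1)])
        hc=cv2.findContours(m,cv2.RETR_CCOMP,cv2.CHAIN_APPROX_NONE)[0]
        for h in hc:
            z=onplane(n,(h[:,0,:].mean(0)+.5)/S-.5,.04)[0]+BI[n]; w=np.array([(z-c0)@X,(z-c0)@Y])
            if len(h)>8 and abs(w[0])<.01 and .04<w[1]<.075: print("  hole",(w*1e3).round(1),cv2.contourArea(h))
E
python3 hs.py
```

```text
top round [ 0.6512 -0.2323] 168 0.00083
top round tab end off mm -2.52
  tab sides [np.float64(-20.2), np.float64(14.94)]
  hole [-2.6 57.7] 161.0
top square +u offset mm -2.34 slope deg 0.31
top square -u offset mm -2.54 slope deg -0.27
top square -v offset mm -0.16 slope deg -0.04
top square tab end off mm -1.41
  tab sides [np.float64(-19.74), np.float64(14.15)]
  hole [-3.5 61.8] 213.0
scene round [ 0.6576 -0.2322] 204 0.0006
scene round tab end off mm 0.29
  tab sides [np.float64(-17.14), np.float64(20.53)]
  hole [ 2.3 60.4] 263.5
scene square +u offset mm 3.0 slope deg -1.68
scene square -u offset mm 1.77 slope deg -0.06
scene square -v offset mm -0.95 slope deg 1.08
scene square tab end off mm -1.06
  tab sides [np.float64(-15.34), np.float64(20.4)]
  hole [ 3.5 60.2] 161.0
```

```bash
cat > tabs.py <<'E'
from rob import *
for kind,c0,yaw,dv in(("square",(.660,-.0029),13.1,.066),("round",(.6545,-.2324),-18.9,.064)):
    e=math.radians(yaw); X=np.array([math.cos(e),math.sin(e)]);Y=np.array([-X[1],X[0]])
    t=np.array(c0)+Y*dv; a=pick_a(e+math.pi/2,*t)
    env.grip(.07,20); go(*t,.20,a); go(*t,.106,a,True,.15)
    s0=st(); env.grip(.02,20); s=st()
    print(kind,"disp u,v mm",((np.array(s["tcp_pos"][:2])-s0["tcp_pos"][:2])@np.c_[X,Y]*1e3).round(2),"Fu,v",(np.array(s["force"][:2])@np.c_[X,Y]).round(1),"u of tcp vs c0",((np.array(s["tcp_pos"][:2])-c0)@X*1e3).round(2),s["gripper_force"])
    env.grip(.07); go(*t,.20,a,True)
st()
E
python3 tabs.py
```

```text
t 30.7 tcp [0.6456 0.0617 0.1068] F [0.5 0.1 0.4] op 0.0699 q7 -0.49
t 31.1 tcp [0.6446 0.0613 0.107 ] F [-3.8 -1.   6.5] op 0.0332 q7 -0.49
square disp u,v mm [-1.06 -0.16] Fu,v [-3.9 -0.1] u of tcp vs c0 -0.47 20.33236473798752
t 34.0 tcp [ 0.676  -0.1713  0.1069] F [0.8 0.7 0. ] op 0.07 q7 -0.6
t 34.4 tcp [ 0.6751 -0.1717  0.1072] F [-2.8  0.8  6.4] op 0.0332 q7 -0.6
round disp u,v mm [-0.69 -0.66] Fu,v [-2.9 -0.2] u of tcp vs c0 -0.18 20.282534658908844
t 35.4 tcp [ 0.6754 -0.1719  0.2011] F [-0.5 -0.   0. ] op 0.0704 q7 -0.54
```

```bash
cat > place.py <<'E'
from rob import *
def hp(c0,yaw,du,dv):
    e=math.radians(yaw); X=np.array([math.cos(e),math.sin(e)]);Y=np.array([-X[1],X[0]]); return np.array(c0)+X*du*1e-3+Y*dv*1e-3,e
H={"square":hp((.660,-.0029),13.1,-.5,-.7),"round":hp((.6545,-.2324),-18.9,-.2,-.3)}
def place(kind,xy,yaw,double=False):
    h,e=H[kind]; x,y=xy
    d=e-yaw
    a1=pick_a(h@[0,0]+math.atan2(h[1],h[0])+2.2-0,*h)  # wrist mid-range at the housing
    a1=2.2+math.atan2(h[1],h[0]); a=a1-d
    env.grip(.06,20); go(x,y,.20,a); go(x,y,.096,a,True)
    if double:
        env.grip(.012,20); env.grip(.05); go(x,y,.13,a,True); go(x,y,.13,a-math.pi/2,True); go(x,y,.096,a-math.pi/2,True)
        env.grip(.012,20); env.grip(.05); go(x,y,.13,a-math.pi/2,True); go(x,y,.13,a,True); go(x,y,.096,a,True)
    env.grip(.012,80); st()
    go(x,y,.22,a,True,.2); go(*h,.22,a1); go(*h,.150,a1,True,.15); s=st()
    hit=go(*h,.1275,a1,True,.03,12); s=st(); print("hit",hit,"z over seat mm",(s["tcp_pos"][2]-.128)*1e3)
    return h,a1,hit
E
python3 - <<'E'
from place import *
see_covers(2)
place("round",(.4616,.1793),math.radians(-15.6))
E
```

```text
top round [ 0.4774 -0.0061] -0.525 99.1 68.5
top square [ 0.4774 -0.0055] -0.5259 96.5 67.9
top round [0.4607 0.1822] -0.273 97.3 64.5
top square [0.4606 0.183 ] -0.1847 93.0 63.8
scene round [0.4612 0.1787] -0.2761 96.4 65.0
scene square [0.4612 0.1787] -0.2777 90.8 65.0
scene round [ 0.4775 -0.009 ] -0.5253 97.2 66.3
scene square [ 0.4772 -0.0093] -0.5225 93.7 66.7
t 38.3 tcp [0.4624 0.1795 0.0976] F [-0.5 -1.7  9.3] op 0.0211 q7 -0.81
t 41.4 tcp [ 0.6547 -0.2321  0.1506] F [-0.4 -0.5 -1.5] op 0.0214 q7 0.06
t 42.0 tcp [ 0.6539 -0.2327  0.1297] F [-1.5 -0.1  4.4] op 0.0208 q7 0.05
hit True z over seat mm 1.7377157906683094vis.py:34: RuntimeWarning: All-NaN slice encountered
  return np.mean(ps,0).astype(np.uint8),np.nan_to_num(np.nanmedian(ds,0) if k<3 else np.nanmean(ds,0))
```

Run:
```python
from place import *
h,e=H["round"]; a1=2.2+math.atan2(h[1],h[0])
s=env.get_state(); x,y,z=s["tcp_pos"]
env.grip(.05); go(x,y,.22,a1,True,.2); go(.45,-.35,.30,pick_a(0,.45,-.35)); st()
for n in("top","scene"):
    p,d=camera(n); cv2.imwrite(f"pics/r_{n}.png",p)
    P=cloud(n,d); m=near(n,P,h,.044)&(P[...,2]<.07); print(n,np.percentile(P[m][:,2],[10,50,90]).round(4))
p=np.vstack([cv2.resize(cv2.imread("pics/r_top.png")[145:215,340:450],None,fx=5,fy=5),cv2.resize(cv2.imread("pics/r_scene.png")[220:270,180:290],None,fx=5,fy=5)]); cv2.imwrite("pics/r.png",p)
```

```text
t 44.2 tcp [ 0.4503 -0.3494  0.299 ] F [ 0.4  0.4 -0.1] op 0.0497 q7 -1.21
top [0.044  0.0474 0.0506]
scene [0.0456 0.0477 0.0506]
```

View pics/r.png

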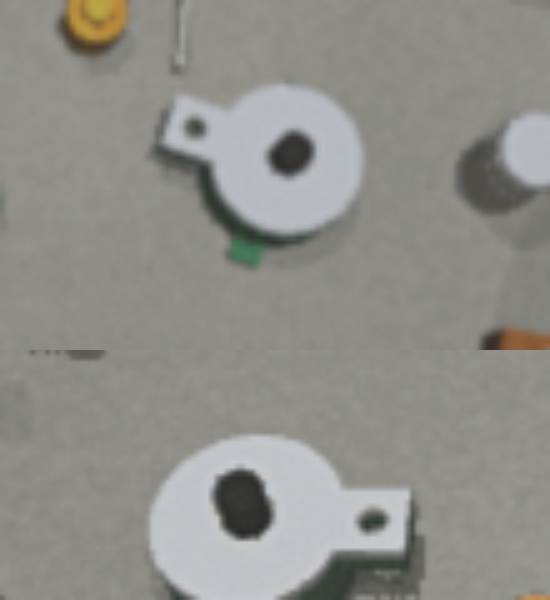

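The round cover is seated: the plate top reads 47.5 mm, and its tab lies over the housing tab with the holes at crop (195,128) and (373,520). Next is the square cover.

```bash
cat > sq.py <<'E'
from place import *
o=see_covers(2)
T=[r for r in o["top"] if r[0]=="square" and r[1][0]<.58]; C=[r for r in o["scene"] if r[0]=="square" and r[1][0]<.58]
assert len(T)==1 and len(C)==1
c=(T[0][1]+[.0008,-.0032]+C[0][1]+[.0004,.0006])/2; yaw=(T[0][2]+C[0][2])/2
print("square",c,np.degrees(yaw)); assert np.hypot(*(c-[.478,-.0087]))<.002
place("square",c,yaw,True)
E
python3 sq.py 2>&1 | grep -v Warn
```

```text
return np.mean(ps,0).astype(np.uint8),np.nan_to_num(np.nanmedian(ds,0) if k<3 else np.nanmean(ds,0))
top round [ 0.4776 -0.0059] -0.521 98.1 68.0
top square [ 0.4776 -0.0058] -0.5229 94.7 67.8
scene round [ 0.4775 -0.009 ] -0.5271 97.2 66.2
scene square [ 0.4772 -0.0092] -0.5259 93.7 66.7
square [ 0.478  -0.0088] -30.04590677666037
t 53.2 tcp [ 0.4786 -0.0085  0.0974] F [-1.7  0.3  5.8] op 0.021 q7 -0.87
t 55.3 tcp [ 0.6598 -0.0034  0.1507] F [ 0.1 -0.1 -2. ] op 0.0209 q7 -0.04
t 56.0 tcp [ 0.6594 -0.0039  0.1295] F [-0.1 -1.3  5.5] op 0.021 q7 -0.06
hit True z over seat mm 1.4787452295679793
```

Run:
```python
from place import *
s=env.get_state(); x,y,z=s["tcp_pos"]; a=2.2+math.atan2(-.0039,.6594)
env.grip(.05); go(x,y,.22,a,True,.2); go(.55,-.15,.30,pick_a(0,.45,-.35)); st()
for n in("top","scene"):
    p,d=camera(n); cv2.imwrite(f"pics/s_{n}.png",p)
    P=cloud(n,d); h=H["square"][0]; m=near(n,P,h,.044)&(P[...,2]<.07); print(n,np.percentile(P[m][:,2],[10,50,90]).round(4))
B={"top":[.0008,-.0032],"scene":[.0004,.0006]}
for n,l in(("top",((450.2,218.2),(448.9,233.3),(447.3,248.3))),("scene",((156.1,220.9),(157.2,206.3),(158.3,192.3)))): print(n,(onplane(n,l,.07)+B[n]).round(4).tolist())
p=np.vstack([cv2.resize(cv2.imread("pics/s_top.png")[145:215,280:390],None,fx=5,fy=5),cv2.resize(cv2.imread("pics/s_scene.png")[200:250,280:390],None,fx=5,fy=5)]); cv2.imwrite("pics/s.png",p)
```

```text
t 58.5 tcp [ 0.5499 -0.1496  0.2992] F [-0.7 -0.5  0.5] op 0.0502 q7 -1.65
top [0.0446 0.0477 0.051 ]
scene [0.0454 0.0476 0.0503]
top [[0.5245, -0.3888], [0.4792, -0.3834], [0.4348, -0.3772]]
scene [[0.527, -0.3884], [0.4823, -0.3824], [0.4374, -0.3762]]
```

View pics/s.png

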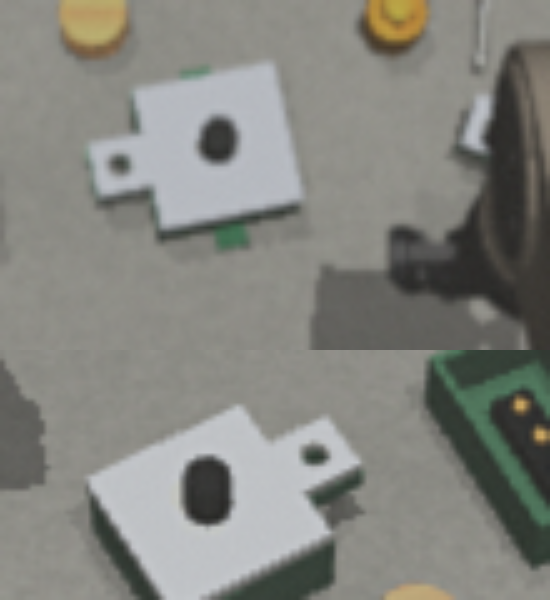

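The square cover is seated too, at 47.6 mm with the tabs aligned (hole at crop (120,164)). Next is the first pin. I'll grip it across both diagonals to locate it exactly.

```bash
cat > pin.py <<'E'
from place import *
def locate(p,half=.05):
    "grip across both diagonals, softly; returns the pin's centre as felt"
    p=np.array(p,float)
    for psi in(-52.6,37.4):
        r=math.radians(psi); u=np.array([math.cos(r),math.sin(r)]); a=pick_a(r+math.pi/2,*p)
        env.grip(.04,20); go(*p,.16,a); go(*p,.120,a,True); env.grip(.012,20); s=env.get_state()
        du=(np.array(s["tcp_pos"][:2])-p)@u; p=p+u*du; print("psi",psi,"shift mm",round(du*1e3,2),"op",round(s["opening"],4),"F",s["force"].round(1))
        if psi<0: env.grip(.04); go(*s["tcp_pos"][:2],.16,a,True)
    return p,a
def carry(p,a,hole):
    "pin gripped at tcp; p = felt pin centre; insert at hole"
    env.grip(.012,60); s=env.get_state(); zg=s["tcp_pos"][2]; off=np.array(s["tcp_pos"][:2])-p; print("zg",round(zg,4),"off",(off*1e3).round(2))
    x,y=s["tcp_pos"][:2]; go(x,y,.20,a,True); d=np.array(hole)
    a2=pick_a(a,*d)
    if abs(a2-a)>.1: print("turn"); a2=a
    go(*d,.20,a2); go(*d,zg+.048,a2,True)
    return descend(d,zg,a2)
def descend(d,zg,a,sf=10):
    for k in range(0,20):
        r=0 if k==0 else .0006+.00018*k; t=d+r*np.array([math.cos(2.4*k),math.sin(2.4*k)])
        if k: go(*t,zg+.044,a,True,.1)
        hit=go(*t,zg+.0055,a,True,.05,sf); s=env.get_state(); h=(s["tcp_pos"][2]-zg-.006)*1e3
        print(k,hit,"above home mm",round(h,1),s["force"].round(1))
        if h<2.5: return True,t,zg
    return False,d,zg
E
python3 - <<'E'
from pin import *
p,a=locate((.5257,-.3886)); print(p)
print(carry(p,a,(.6735,-.1759))); st()
E
```

```text
psi -52.6 shift mm 0.65 op 0.0235 F [-0.2  1.4  4.9]
psi 37.4 shift mm 0.44 op 0.0228 F [ 0.2 -0.2  1.5]
[ 0.52644688 -0.38884782]
zg 0.1215 off [ 0.46 -0.42]
0 True above home mm 0.0 [-0.8  0.1  5.2]
(True, array([ 0.6735, -0.1759]), np.float64(0.1215235594382017))
t 65.9 tcp [ 0.673  -0.1758  0.1276] F [-0.8  0.1  5.2] op 0.022 q7 0.26
```

```bash
python3 - <<'E'
from pin import *
s=env.get_state(); x,y,z=s["tcp_pos"]
env.grip(.04); env.movel([x,y,.2]); st()
p,a=locate((.4815,-.3832)); print(p)
r=carry(p,a,(.6454,.0568)); print(r)
s=st(); x,y,z=s["tcp_pos"]
if r[0]:
    env.grip(.04); env.movel([x,y,.22]); env.grip(0); go(.45,-.2,.30,pick_a(0,.45,-.2)); st(); look("pins")
E
python3 - <<'E'
import cv2,numpy as np
p=np.vstack([cv2.resize(cv2.imread("pics/pins_top.png")[140:225,280:480],None,fx=3.5,fy=3.5),cv2.resize(cv2.imread("pics/pins_scene.png")[180:270,190:390],None,fx=3.5,fy=3.5)[:300]]) ; cv2.imwrite("pics/pinsc.png",p[:600])
E
```

```text
t 66.9 tcp [ 0.6726 -0.1761  0.1995] F [ 0.1 -0.8  0.1] op 0.0402 q7 0.31
psi -52.6 shift mm 0.5 op 0.023 F [1.2 0.8 1.2]
psi 37.4 shift mm 0.42 op 0.0232 F [-1.  -0.3  3.2]
[ 0.48213664 -0.38333704]
zg 0.1215 off [ 0.33 -0.37]
0 True above home mm -0.0 [-1.5 -0.4  6. ]
(True, array([0.6454, 0.0568]), np.float64(0.12147500745697522))
t 74.9 tcp [0.6449 0.0567 0.1275] F [-1.5 -0.4  6. ] op 0.0218 q7 -0.14
t 77.7 tcp [ 0.4505 -0.1995  0.3002] F [-0.   0.6 -0.1] op 0.0001 q7 1.32
```

View pics/pinsc.png

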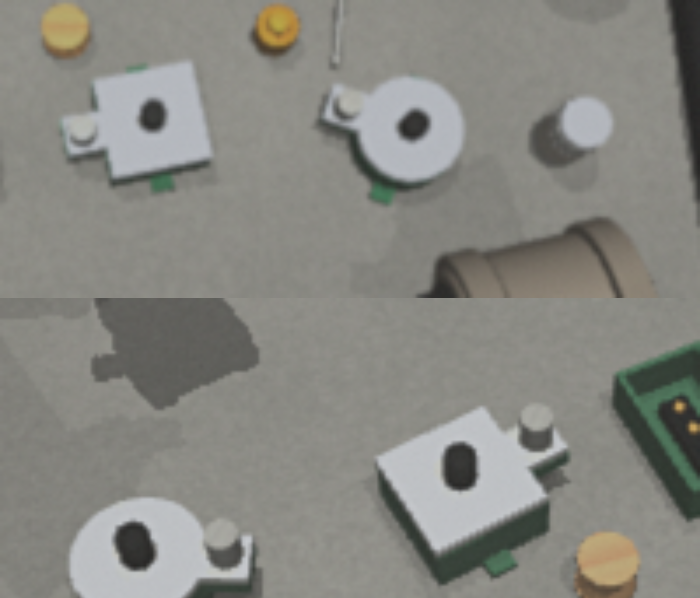

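Both pins are fully home: in the picture the heads sit on the tabs at (82,130) and (348,103). Last, the lever goes back on.

Run:
```python
from rob import *
e=math.radians(-9.5); D=np.array([math.cos(e),math.sin(e)]); b=np.array([.4525,.3752]); a=e+math.pi
s=b-D*.050
go(*s,.25,a); go(*s,.160,a,True)
f=b+D*(-.024+.0815+.012)
print(go(*f,.160,a,True,.07,30)); q=st()
g=np.array(q["tcp_pos"][:2])-D*.03
go(*g,.160,a,True); go(*g,.27,a,True); go(.45,-.35,.35,pick_a(0,.45,-.35)); st()
o=look("on"); c={}
for n,(v0,v1,u0,u1) in(("top",(200,250,175,225)),("scene",(115,158,420,450))):
    V=o[n][2][...,2]; bl=blobs(V[v0:v1,u0:u1]<60,10); k=max(bl,key=lambda t:t[1]); c[n]=k[2]+[u0,v0]; print(n,k[1],c[n])
print(tri(c["top"],c["scene"]))
```

```text
False
t 82.3 tcp [0.512  0.3655 0.1596] F [-24.7  -2.6   8. ] op 0.0001 q7 0.05
t 85.8 tcp [ 0.4506 -0.349   0.35  ] F [ 0.2  0.2 -0.2] op -0.0001 q7 -1.44
top 43 [198.11627907 209.88372093]
scene 60 [437.01666667 149.6       ]
(array([0.53140309, 0.36142298, 0.09250927]), np.float64(0.001962754849744144))
```

View pics/on_scene.png

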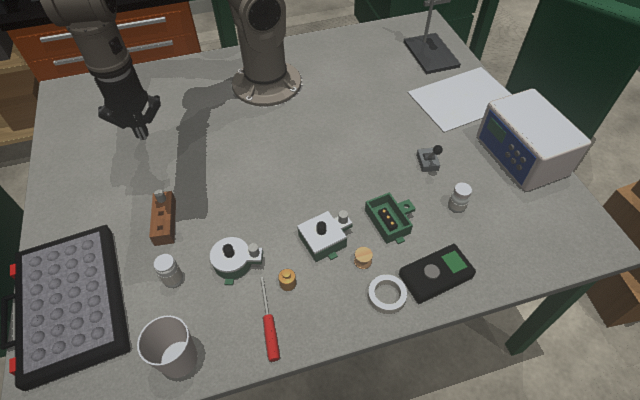

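The scene picture shows both covers pinned, with heads at (253,249) and (344,216), and the lever on at (437,150). The ball moved the full 80 mm, and the bystanders are where they were.

```bash
python3 -c "
from cell import job; print(job.job_done())"
```

```text
the job is handed in; nothing more can be done
None
```

The job is handed in: I switched the supply off, seated the round and square covers and pinned both fully home (there was no oblong cover on the table), then switched the supply back on at about 86 s of the 210 s.

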